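# Lid on and clamp the clip-top canister

### The arm

A 6-joint arm with a two-finger parallel gripper is mounted at the origin on the work surface. World frame = base frame: x ahead of the robot, y to its left, z up, the work surface at z = 0. Lengths are in m, angles in degrees, forces in N, time in s.
With the tool pointing down it reaches from about 0.25 to 0.725 m from the base axis. Payload 9.7 kg.
Tool frame: the origin (TCP) lies midway between the tips of the shut fingers; the grasp point (between the pads) lies 19 mm behind it; z points along the fingers, y is the line along which they close (so a half turn about z gives the same grasp; the last joint's range is limited). The gripper opens to 85 mm and grips with 20 to 120 N. Pads are 22 mm wide; open, the fingers measure 114 mm over their backs; the gripper's body (76 mm by 85 mm) begins 54 mm behind the grasp point. The pads swing forward as they close: fully open they stand 13 mm farther back than shut.
Start: joints at [-76.089, 4.979, 10.078, 95.1, 0, 90], TCP at [0.132, -0.534, 0.231] pointing down, gripper open.
Joint ranges: [-179.16, 179.16], [-48.56, 103.87], [-65.8, 70.77], [-126.05, 130.52], [-82.76, 87.17], [-180, 180]. Speed limits (degrees/s): [127.2, 127.2, 147.25, 180, 180, 180].

### API

Orientations are given as [roll, pitch, yaw] about the fixed x, y, z axes, in that order (R = Rz(yaw) Ry(pitch) Rx(roll)).
In Python, from workcell import bot gives the robot as it stands.
- The arm moves only by the shell command python3 -m crank 'ROWS' [FORCE]. ROWS is JSON, a list of rows, each an object with "gripper": the finger opening in mm, from 0 to 85.4; "travel": the shift along the tool's x, y, z in mm, a list of three; "twist": the turn, a rotation vector about the tool's x, y, z in rad, a list of three. In form: [{"gripper": gripper, "travel": [tx, ty, tz], "twist": [rx, ry, rz]}, ...]. A call has 1 to 12 rows; each row shifts and turns the commanded pose from where the row before left it, along the tool's axes as they then stand; what a row does not reach is not made up. A row lasts 1/8 s, in which the tool goes at most 62.5 mm and 10.7 degrees, less where a joint would pass 70% of its speed; a pose out of reach is approached as far as the arm can. A call is refused whole if a number of a shift passes 62.5 or a number of a turn 0.188, either way. A call with a gripper value outside its range is refused whole. The fingers move at their own pace and stop on an object; FORCE is the grip in N (left out, the last holds). Time passes only in rows, so rows that do not move let the fingers close. It gives the time, the measured TCP pose, the force, the opening and the grip force at its end, in the units of the state.
- bot.get_obs(): the state, without advancing time (a new reading comes with each control period).
- bot.camera(name): name is "scene" or "side" or "wrist"; returns the picture (480x640x3 uint8, red, green, blue); there is no depth.
- bot.calibration(name): a dict with "vfov" (degrees; the focal length in pixels is half the picture's height over the tangent of half this angle, whatever the lens; pixels are square), "cx", "cy" (the principal point, pixels), "camera_from_world" (4x4, takes a point from world to camera coordinates). Camera axes: x right, y down, z forward; pixel columns grow to the right and rows downward; lengths in m; the calibration is good to about 2 mm. A picture is of the moment at which its call begins: read the wrist's pose just before it. calibration takes no time and is no camera call; for the wrist camera it gives the pose at the moment of the call.
- bot.job_done(): hands the job in; it is judged then, once.
The state is a dict: "time": time; "q": joint angles; "qd": joint speeds; "joint_efforts": joint torques, N m; "ee_pos": TCP position; "tcp_rot": TCP orientation; "wrist_force": force on the tool from outside, world axes, zero at the start; "torque": the same for the moment, N m; "opening": finger opening in m; "grasp_force": force on a finger pad.
Only numpy, scipy, OpenCV 4.12 (cv2) and the standard library are available. Lean on these libraries where they do the work, as an engineer would, in place of code of your own. Each camera call takes 0.05 s, during which the arm holds its last target. There are 200 camera calls.

### The job

Close the big clip-top rusk canister: put the lid that fits it (the larger of the two loose lids) squarely on its mouth so that it is seated all round, then swing the wire bail from behind over its center until it snaps down onto the lid and clamps it. Leave the small lid, the small crock, the tub and the loaf where they are.

Things in the scene. Friction and masses are not known exactly. Their poses are not given: they have to be found in the camera images.
- canister: Round white stoneware clip-top canister, 116 mm in diameter and 110 mm high to the rim, open mouth 94 mm inside diameter, steel band round the neck; full and heavy, it stands fast and does not move. Origin: centre of its underside, on the table; z up; its +x axis points to its back, where the bail is hinged, and -x to its front.
- canister_mouth (a point): Centre of the canister's mouth, at rim height, 110 mm above the table.
- bail_hinge (a point): Middle of the bail's hinge line, at the back of the canister's neck: 45 mm along the canister's +x from its axis, 105 mm above the table. The hinge line runs along the canister's y axis, with pivots at 66 mm to either side. The bail's tension spring stands upright beside the canister on its +y side, 85 mm out at most.
- bail_grip (a point): Centre of the bail's grip roller: a dark steel cylinder, 12 mm thick, 60 mm long, along the canister's y axis in the middle of the cross bar, 86 mm from the hinge line. The bail is a U of 6 mm steel wire, 132 mm wide, arms running from the pivots to the cross bar; it clears the knob of a seated lid as it swings.
- bail (a joint): Bail angle, rad. 0 = open, arms leaning back 0.61 rad above level; grows as it swings up and forward (arms at 0.61 + value, measured up from the back; upright at 0.96). Over-center spring, center at 1.13: below it springs back to 0, beyond it snaps forward; up to 5 N at the grip. Clamped: about 2.29, the roller pressing on the lid's flat top in front of its knob; stop without lid: 2.6.
- lid_center (a point): Larger loose lid, white stoneware, 0.24 to 0.38 kg, right way up on the table. From below: plug 87 mm across, 12 mm deep (3.5 mm play all round in the mouth); flange 110 mm across, 10 mm thick, rests on the rim; round knob 32 mm across, 30 mm high. Site on its axis, 26 mm above its underside (4 mm above the flange top); z up. Seated, it is 14 mm above canister_mouth.
- small_lid_center (a point): The smaller loose lid (belongs to another crock; leave it alone): same form and height, 52 mm, same knob, flange 80 mm in diameter. Site on its axis, 26 mm above the table.
- crock: Small open white crock with two side handles, 76 mm in diameter, 85 mm high; leave alone. Origin: centre of its underside.
- tub: White spread tub with yellow lid, 116 mm in diameter, 70 mm high; leave alone. Origin: centre of its underside.
- loaf: Brown loaf of bread, 200 x 100 mm, 75 mm high; leave alone. Origin: centre of its underside.
Things that resemble listed ones, but are neither listed nor needed, are in the scene too. Leave any brown look-alike of the part that bears lid_center alone.

How it is judged:
By the outcome, as a careful person would: the job done as asked, in the order asked, and still so for the second after the job is handed in, with the robot touching nothing.
It also fails if it takes over 67 s, if anything falls off the work surface, if the arm or the gripper's body presses on something with over 40 N, if the wrist force passes 120 N, or if a joint passes its speed limit or range.

## Working session

There is one attempt and no reset: what is moved stays moved. The work goes in short steps, Python scripts to look and compute and a shell command to move; the robot and the scene stay as the last step left them, time stands still between calls to the robot, and variables do not carry over. Pictures are saved under pics/ and viewed, at most 10 in all, crops included, and the job is handed in when it is done.

```bash
mkdir -p pics
python3 - <<'E'
from workcell import bot
import cv2,numpy as np
ims=[]
for n in("scene","side"):
    im=bot.camera(n)[:,:,::-1]; cv2.imwrite(f"pics/{n}0.png",im)
    c=bot.calibration(n); print(n,c["vfov"],c["cx"],c["cy"],np.round(c["camera_from_world"],3).tolist())
o=bot.get_obs();print(o["time"],o["ee_pos"],o["tcp_rot"],o["wrist_force"],o["opening"])
c=bot.calibration("wrist");print(c["vfov"],c["cx"],c["cy"],np.round(c["camera_from_world"],3).tolist())
E
```

```text
scene 43.90948664636772 319.47097403992177 233.83481963895346 [[0.457, 0.889, -0.019, -0.312], [0.629, -0.338, -0.7, -0.245], [-0.629, 0.308, -0.714, 1.807], [0.0, 0.0, 0.0, 1.0]]
side 42.9283912254116 318.4114606190681 226.83682110818393 [[-0.813, -0.582, -0.015, 0.532], [-0.436, 0.625, -0.648, 0.275], [0.386, -0.52, -0.762, 1.316], [0.0, 0.0, 0.0, 1.0]]
0.1 [ 0.13220115 -0.53366832  0.2306466 ] [-1.79931820e+02  1.32233725e-04  1.39128950e+01] [-0.61842122  1.11606987  0.92656627] 0.0855941702456958
65.88322988831993 319.88223501250076 241.94851591722698 [[0.241, -0.971, -0.002, -0.549], [-0.925, -0.23, 0.304, -0.04], [-0.296, -0.071, -0.953, 0.38], [0.0, 0.0, 0.0, 1.0]]
```

View pics/scene0.png

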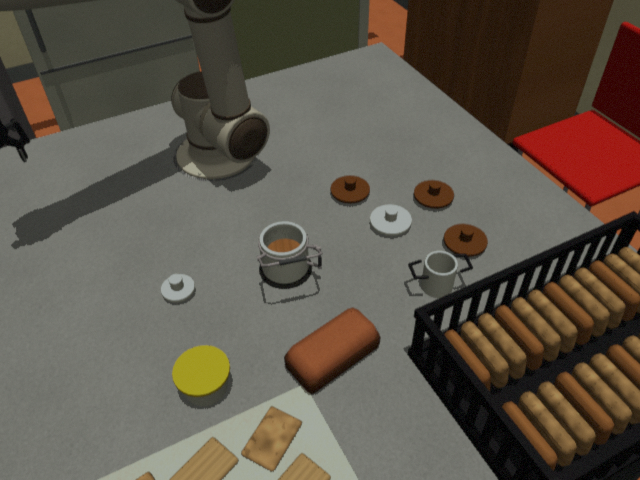

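View pics/side0.png

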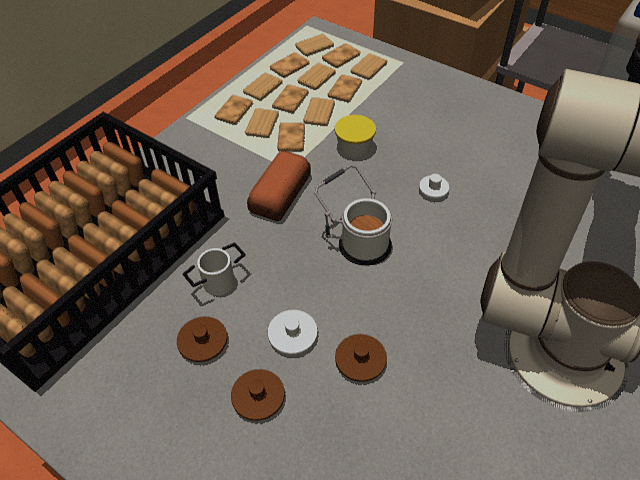

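The scene picture shows the big white lid at (391,218), the canister mouth at about (283,240), its roller near (320,260) and the small lid at (178,288). In the side picture the lid is at (292,328), the mouth at (367,220), and the open bail's roller at (334,176).

```bash
cat > h.py <<'E'
from workcell import bot
import cv2,numpy as np
def cam(n,c=None):
    c=c or bot.calibration(n); T=np.array(c["camera_from_world"]); f=240/np.tan(np.radians(c["vfov"]/2)); return c,T,f
def ray(n,p,c=None):
    c,T,f=cam(n,c); d=T[:3,:3].T@np.array([(p[0]-c["cx"])/f,(p[1]-c["cy"])/f,1]); return -T[:3,:3].T@T[:3,3],d/np.linalg.norm(d)
def onz(n,p,z,c=None):
    o,d=ray(n,p,c); return o+d*(z-o[2])/d[2]
def tri(*rs):
    A=sum(np.eye(3)-np.outer(d,d) for o,d in rs); b=sum((np.eye(3)-np.outer(d,d))@o for o,d in rs); return np.linalg.solve(A,b)
def proj(n,P,c=None):
    c,T,f=cam(n,c); p=T[:3,:3]@P+T[:3,3]; return f*p[0]/p[2]+c["cx"],f*p[1]/p[2]+c["cy"]
E
python3 - <<'E'
from h import *
np.set_printoptions(precision=4,suppress=True)
print(bot.calibration("scene").keys())
def blob(n,seed):
    im=cv2.imread(f"pics/{n}0.png"); hsv=cv2.cvtColor(im,cv2.COLOR_BGR2HSV)
    m=((hsv[...,1]<40)&(hsv[...,2]>150)).astype(np.uint8)
    k,l,s,c=cv2.connectedComponentsWithStats(m)
    i=min((i for i in range(1,k) if s[i,4]>60),key=lambda i:np.hypot(*(c[i]-seed)))
    print(n,seed,s[i],c[i]); 
    e=cv2.fitEllipse(cv2.convexHull(np.argwhere(l==i)[:,::-1].astype(np.float32).reshape(-1,1,2))); print(e); return e[0]
for seedS,seedD,z in(((391,218),(292,328),.02),((178,288),(434,187),.02)):
    print([onz("scene",blob("scene",seedS),z),onz("side",blob("side",seedD),z)])
print("mouth",onz("scene",(283.5,237),.11),onz("side",(367,218),.11),tri(ray("scene",(283.5,237)),ray("side",(367,218))))
print("roller",tri(ray("scene",(320,260)),ray("side",(334,176))))
E
python3 - <<'E'
import cv2,numpy as np
a=cv2.imread('pics/scene0.png')[190:300,220:350];b=cv2.imread('pics/side0.png')[150:270,300:410]
cv2.imwrite('pics/z.png',np.hstack([cv2.resize(a,(400,338)),cv2.resize(b[:,:],(310,338))]))
E
```

```text
dict_keys(['vfov', 'cx', 'cy', 'camera_from_world'])
scene (391, 218) [370 205  42  28 803] [390.5517 218.6538]
((390.4688720703125, 218.3741455078125), (28.146228790283203, 40.923458099365234), 95.38623046875)
side (292, 328) [ 268  310   49   43 1574] [291.9041 330.7147]
((292.0382385253906, 330.66510009765625), (43.20626449584961, 49.4657096862793), 81.81130981445312)
[array([0.5084, 0.2995, 0.02  ]), array([0.5102, 0.3009, 0.02  ])]
scene (178, 288) [161 274  33  26 537] [177.1453 286.5307]
((177.10272216796875, 286.3288269042969), (24.870412826538086, 33.13417434692383), 73.05266571044922)
side (434, 187) [420 173  29  24 420] [433.8452 185.2286]
((434.0922546386719, 184.8560333251953), (22.690954208374023, 29.45630645751953), 99.16246032714844)
[array([ 0.4657, -0.2697,  0.02  ]), array([ 0.4698, -0.2708,  0.02  ])]
mouth [ 0.519  -0.0092  0.11  ] [ 0.5136 -0.0016  0.11  ] [ 0.5153 -0.0066  0.1048]
roller [ 0.6418 -0.0044  0.1607]
```

View pics/z.png

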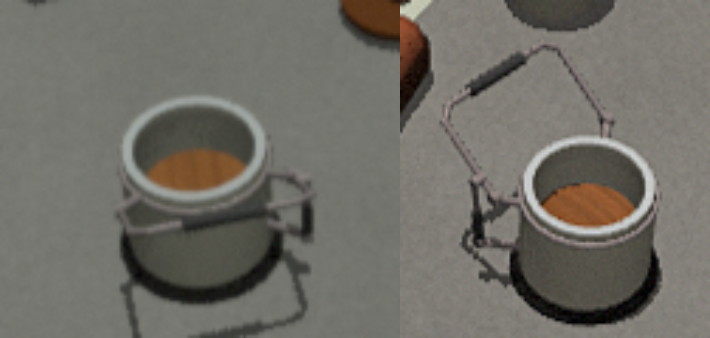

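The crops put the rim centre at scene (283.7,238.7) and side (367.4,216.4), and the roller centre at scene (293.1,260.5) and side (334.4,175.5). The spring is on world +y, so the canister's +x is close to world +x.

Run:
```python
from h import *
np.set_printoptions(precision=4,suppress=True)
M=[onz("scene",(283.7,238.7),.11),onz("side",(367.4,216.4),.11)]
print(M,tri(ray("scene",(283.7,238.7)),ray("side",(367.4,216.4))))
R=tri(ray("scene",(293.1,260.5)),ray("side",(334.4,175.5)));print(R)
for a,b in(((182,223),(475,88)),((268,212),(521,57))):
    print(tri(ray("scene",(220+a[0]/3.077,190+a[1]/3.077)),ray("side",(300+(b[0]-400)/2.818,150+b[1]/2.818))))
```

```text
[array([ 0.5243, -0.0111,  0.11  ]), array([ 0.5155, -0.0064,  0.11  ])] [ 0.5184 -0.0097  0.1044]
[ 0.6322 -0.0367  0.1537]
[ 0.6328 -0.045   0.1408]
[ 0.631  -0.0284  0.1663]
```

```bash
python3 -m crank '[{"gripper":85,"travel":[37,-47,0],"twist":[0,0,0]},{"gripper":85,"travel":[37,-47,0],"twist":[0,0,0]},{"gripper":85,"travel":[37,-47,0],"twist":[0,0,0]},{"gripper":85,"travel":[37,-47,0],"twist":[0,0,0]},{"gripper":85,"travel":[37,-47,0],"twist":[0,0,0]},{"gripper":85,"travel":[37,-47,0],"twist":[0,0,0]},{"gripper":85,"travel":[37,-47,0],"twist":[0,0,0]},{"gripper":85,"travel":[37,-47,0],"twist":[0,0,0]},{"gripper":85,"travel":[37,-47,0],"twist":[0,0,0]},{"gripper":85,"travel":[37,-47,0],"twist":[0,0,0]},{"gripper":85,"travel":[37,-47,0],"twist":[0,0,0]},{"gripper":85,"travel":[37,-47,0],"twist":[0,0,0]}]' 40
```

```text
time: 1.6
ee_pos: [0.4299, 0.1148, 0.2312]
tcp_rot: [-179.6, -0.0, 14.7]
wrist_force: [0.4, -0.3, 0.1]
opening: 0.0848
grasp_force: 0.0
```

```bash
python3 -m crank '[{"gripper":85,"travel":[41,-40,0],"twist":[0,0,0]},{"gripper":85,"travel":[41,-40,0],"twist":[0,0,0]},{"gripper":85,"travel":[40,-40,0],"twist":[0,0,0]},{"gripper":85,"travel":[0,-35,10],"twist":[0,0,0]},{"gripper":85,"travel":[0,0,15],"twist":[0,0,0.165]},{"gripper":85,"travel":[0,0,15],"twist":[0,0,0.165]},{"gripper":85,"travel":[0,0,0],"twist":[0,0,0.165]},{"gripper":85,"travel":[0,0,0],"twist":[0,0,0]}]'
python3 - <<'E'
from h import *
c=bot.calibration("wrist");o=bot.get_obs();im=bot.camera("wrist")[:,:,::-1];cv2.imwrite("pics/w1.png",im)
print(o["ee_pos"],o["tcp_rot"])
print(proj("wrist",np.array([.509,.3,.022]),c))
hsv=cv2.cvtColor(im,cv2.COLOR_BGR2HSV);m=((hsv[...,1]<40)&(hsv[...,2]>150)).astype(np.uint8)
k,l,s,cc=cv2.connectedComponentsWithStats(m)
for i in range(1,k):
    if s[i,4]>300: print(s[i],cc[i],onz("wrist",cc[i],.022,c))
E
```

```text
time: 2.6
ee_pos: [0.5479, 0.091, 0.1955]
tcp_rot: [-170.9, 3.0, 4.8]
wrist_force: [1.0, 0.6, 1.1]
opening: 0.0848
grasp_force: 0.0
[0.54785053 0.0910173  0.19548733] [-170.92841346    3.03143927    4.84937949]
(np.float64(132.7778465289905), np.float64(220.67807920996867))
[     0      0    640    448 187576] [306.82070201 180.26293876] [0.56688665 0.13168115 0.022     ]
[ 420  123   43   52 1047] [439.4269341  146.34574976] [0.60511444 0.0278506  0.022     ]
[ 90 456  43  24 743] [111.85868102 469.73351279] [0.14490794 0.3735484  0.022     ]
[507 456  44  24 748] [527.73128342 469.71256684] [ 0.28716386 -0.12279603  0.022     ]
```

View pics/w1.png

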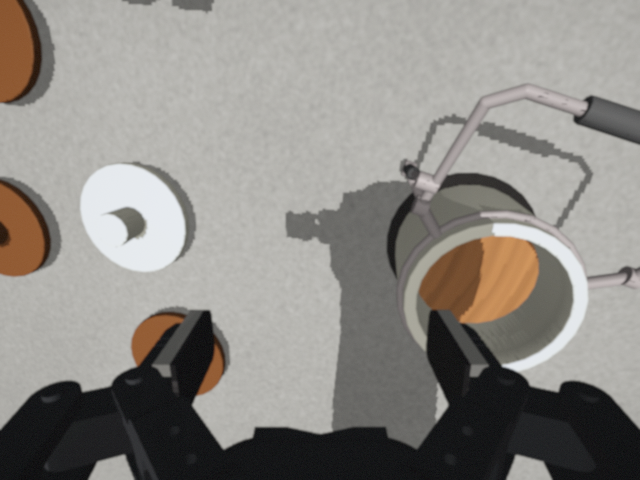

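The picture shows the white lid at (133,218), the canister rim around (493,290), and the bail with its roller at the upper right. The TCP isn't where I commanded it, so I'm checking the joints.

```bash
python3 -c "
from workcell import bot
o=bot.get_obs();print(o['q'],o['qd'],o['joint_efforts'],o['ee_pos'],o['tcp_rot'])"
python3 -m crank '[{"gripper":85,"travel":[0,-20,0],"twist":[0,0,0]},{"gripper":85,"travel":[0,0,0],"twist":[0,0,0]}]'
python3 -m crank '[{"gripper":85,"travel":[0,0,0],"twist":[0,0,0.1]},{"gripper":85,"travel":[0,0,0],"twist":[0,0,0]}]'
python3 -c "
from workcell import bot
o=bot.get_obs();print(o['q'])"
```

```text
[  4.9393301    7.9215813    8.89224676  93.95673446   9.07455745
 179.94158779] [ 2.53675782 -0.14118888  0.53954593 -0.11789642  0.10798307  0.03216737] [-2.06917495e+00 -5.45898700e+01  4.60875821e+01  6.44756332e-01
  4.35646931e-01  1.00578232e-03] [0.54790648 0.09246868 0.19581992] [-170.92243833    2.97685473    4.99708916]
time: 2.9
ee_pos: [0.5475, 0.106, 0.1997]
tcp_rot: [-170.5, 2.9, 6.2]
wrist_force: [0.6, -1.0, -0.3]
opening: 0.0848
grasp_force: 0.0
time: 3.15
ee_pos: [0.5488, 0.0777, 0.1992]
tcp_rot: [-169.6, 3.9, 2.8]
wrist_force: [0.3, 0.3, 0.0]
opening: 0.0852
grasp_force: 0.0
[  2.7127977    8.63257882   9.88993354  95.1792112   10.44589376
 179.94391221]
```

Joint 6 hit its 180° limit (yaw = J1 + 180 − J6), so I'll use yaw 166, the half-turn equivalent. First I level the tool.

```bash
cat >> h.py <<'E'
from scipy.spatial.transform import Rotation as Ro
def go(P,rpy):
    o=bot.get_obs();A=Ro.from_euler("xyz",o["tcp_rot"],degrees=True);B=Ro.from_euler("xyz",rpy,degrees=True)
    print("travel mm",np.round(A.inv().apply(np.array(P)-o["ee_pos"])*1000,1),"twist",np.round((A.inv()*B).as_rotvec(),3))
E
python3 -c "
from h import *
go([.51,.3,.2],[180,0,40]);print(bot.get_obs()['tcp_rot'])"
```

```text
travel mm [ -28.  -220.    41.7] twist [-0.198  0.006 -0.654]
[-169.55032973    3.91168555    2.76808472]
```

```bash
python3 -m crank '[{"gripper":85,"travel":[0,0,0],"twist":[-0.05,0.0015,-0.1635]},{"gripper":85,"travel":[0,0,0],"twist":[-0.05,0.0015,-0.1635]},{"gripper":85,"travel":[0,0,0],"twist":[-0.05,0.0015,-0.1635]},{"gripper":85,"travel":[0,0,0],"twist":[-0.05,0.0015,-0.1635]},{"gripper":85,"travel":[0,0,0],"twist":[0,0,-0.18]},{"gripper":85,"travel":[0,0,0],"twist":[0,0,-0.18]},{"gripper":85,"travel":[0,0,0],"twist":[0,0,-0.18]},{"gripper":85,"travel":[0,0,0],"twist":[0,0,-0.18]},{"gripper":85,"travel":[0,0,0],"twist":[0,0,-0.18]},{"gripper":85,"travel":[0,0,0],"twist":[0,0,-0.18]}]'
python3 -c "
from h import *
go([.51,.3,.15],[180,0,166])"
```

```text
time: 4.4
ee_pos: [0.5487, 0.0791, 0.1994]
tcp_rot: [180.0, 0.1, 102.4]
wrist_force: [1.1, -0.4, 0.7]
opening: 0.0851
grasp_force: 0.0
travel mm [224.1   9.5  49. ] twist [-1.000e-03  2.000e-03 -1.111e+00]
```

```bash
python3 -m crank '[{"gripper":85,"travel":[56,2,12],"twist":[0,0,0]},{"gripper":85,"travel":[56,2,12],"twist":[0,0,0]},{"gripper":85,"travel":[56,2,12],"twist":[0,0,0]},{"gripper":85,"travel":[56,2,12],"twist":[0,0,0]},{"gripper":85,"travel":[0,0,0],"twist":[0,0,-0.185]},{"gripper":85,"travel":[0,0,0],"twist":[0,0,-0.185]},{"gripper":85,"travel":[0,0,0],"twist":[0,0,-0.185]},{"gripper":85,"travel":[0,0,0],"twist":[0,0,-0.185]},{"gripper":85,"travel":[0,0,0],"twist":[0,0,-0.185]},{"gripper":85,"travel":[0,0,0],"twist":[0,0,-0.185]},{"gripper":85,"travel":[0,0,0],"twist":[0,0,0]}]'
python3 - <<'E'
from h import *
o=bot.get_obs();print(o["ee_pos"],o["tcp_rot"])
c=bot.calibration("wrist");im=bot.camera("wrist")[:,:,::-1];cv2.imwrite("pics/w2.png",im)
print(proj("wrist",np.array([.51,.3,.022]),c))
hsv=cv2.cvtColor(im,cv2.COLOR_BGR2HSV);m=((hsv[...,1]<25)&(hsv[...,2]>215)).astype(np.uint8)
k,l,s,cc=cv2.connectedComponentsWithStats(m)
for i in range(1,k):
    if s[i,4]>300: print(s[i],cc[i],onz("wrist",cc[i],.022,c))
E
```

```text
time: 5.78
ee_pos: [0.51, 0.2996, 0.1509]
tcp_rot: [-179.9, 0.1, 165.5]
wrist_force: [-0.2, 0.2, 0.0]
opening: 0.0849
grasp_force: 0.0
[0.50998576 0.2996075  0.15092717] [-1.79916250e+02  6.39679528e-02  1.65531608e+02]
(np.float64(320.51357996156946), np.float64(230.85418096865683))
[ 252  218  141   76 5590] [325.67352415 259.55205725] [0.53359365 0.29809349 0.022     ]
```

View pics/w2.png

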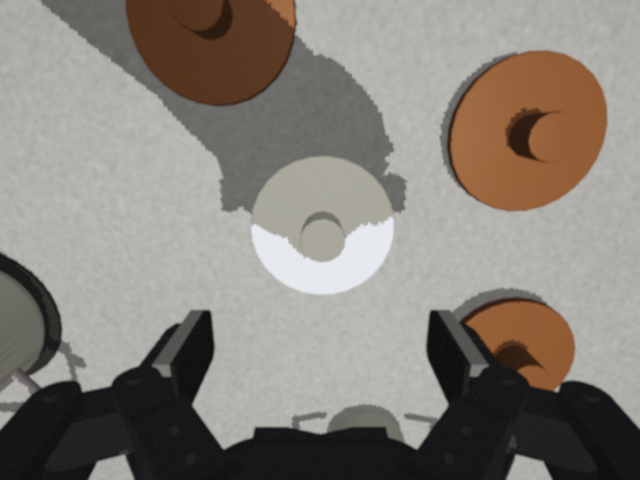

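The white lid's flange spans x 251–394 and y 156–295, with the knob top at (322,240). A brown lid sits at about (515,340), close to the right finger.

Run:
```python
from h import *
c=bot.calibration("wrist")
a=onz("wrist",(322.5,225.5),.022,c);b=onz("wrist",(322,240),.052,c);print(a,b,onz("wrist",(515,345),.022,c),onz("wrist",(500,352),.052,c))
R=Ro.from_euler("xyz",bot.get_obs()["tcp_rot"],degrees=True)
print(R.inv().apply(onz("wrist",(505,345),.03,c)-a)*1000)
go([*(a+b)[:2]/2,.025],[180,0,166])
```

```text
[0.50636985 0.30236014 0.022     ] [0.50823436 0.30133011 0.052     ] [0.64860682 0.43346981 0.022     ] [0.62819168 0.40927643 0.052     ]
[-99.19080883 149.76435341  -8.11278353]
travel mm [  3.4   1.8 125.9] twist [-0.001  0.001 -0.011]
```

```bash
python3 -m crank '[{"gripper":70,"travel":[3,2,45],"twist":[0,0,0]},{"gripper":70,"travel":[0,0,45],"twist":[0,0,0]},{"gripper":70,"travel":[0,0,25],"twist":[0,0,0]},{"gripper":70,"travel":[0,0,10],"twist":[0,0,0]},{"gripper":70,"travel":[0,0,0],"twist":[0,0,0]},{"gripper":20,"travel":[0,0,0],"twist":[0,0,0]},{"gripper":20,"travel":[0,0,0],"twist":[0,0,0]},{"gripper":20,"travel":[0,0,0],"twist":[0,0,0]},{"gripper":20,"travel":[0,0,0],"twist":[0,0,0]},{"gripper":20,"travel":[0,0,0],"twist":[0,0,0]}]' 50
python3 -m crank '[{"gripper":20,"travel":[0,0,0],"twist":[0,0,0]},{"gripper":20,"travel":[0,0,0],"twist":[0,0,0]},{"gripper":20,"travel":[0,0,-5],"twist":[0,0,0]},{"gripper":20,"travel":[0,0,-10],"twist":[0,0,0]},{"gripper":20,"travel":[0,0,-25],"twist":[0,0,0]},{"gripper":20,"travel":[0,0,-40],"twist":[0,0,0]},{"gripper":20,"travel":[0,0,-50],"twist":[0,0,0]},{"gripper":20,"travel":[0,0,-50],"twist":[0,0,0]},{"gripper":20,"travel":[0,0,0],"twist":[0,0,0]}]' 50
```

```text
time: 7.08
ee_pos: [0.5088, 0.3014, 0.0273]
tcp_rot: [-180.0, 0.1, 165.5]
wrist_force: [-1.3, -1.4, 6.2]
opening: 0.0301
grasp_force: 49.5
time: 8.2
ee_pos: [0.5094, 0.3022, 0.2109]
tcp_rot: [179.8, 0.3, 165.5]
wrist_force: [0.1, 0.0, -3.2]
opening: 0.03
grasp_force: 50.0
```

```bash
python3 -m crank '[{"gripper":20,"travel":[-12,-43,-5],"twist":[0,0,0]},{"gripper":20,"travel":[-12,-43,-5],"twist":[0,0,0]},{"gripper":20,"travel":[-12,-43,0],"twist":[0,0,0]},{"gripper":20,"travel":[-12,-43,0],"twist":[0,0,0]},{"gripper":20,"travel":[0,0,0],"twist":[0,0,0]},{"gripper":20,"travel":[0,0,0],"twist":[0,0,0]}]' 50
python3 - <<'E'
from h import *
o=bot.get_obs();print(o["ee_pos"],o["tcp_rot"])
c=bot.calibration("wrist");im=bot.camera("wrist")[:,:,::-1];cv2.imwrite("pics/w3.png",im)
import json;c["camera_from_world"]=np.array(c["camera_from_world"]).tolist();json.dump(c,open("c3.json","w"))
print(proj("wrist",np.array([.519,-.009,.11]),c))
E
```

```text
time: 8.95
ee_pos: [0.5113, 0.1229, 0.2156]
tcp_rot: [-179.9, 0.0, 165.5]
wrist_force: [0.2, -0.3, -4.2]
opening: 0.0298
grasp_force: 50.7
[0.51129019 0.12288536 0.2155596 ] [-1.79899468e+02  1.80799391e-03  1.65457706e+02]
(np.float64(149.10206127028937), np.float64(292.9565043254377))
```

View pics/w3.png

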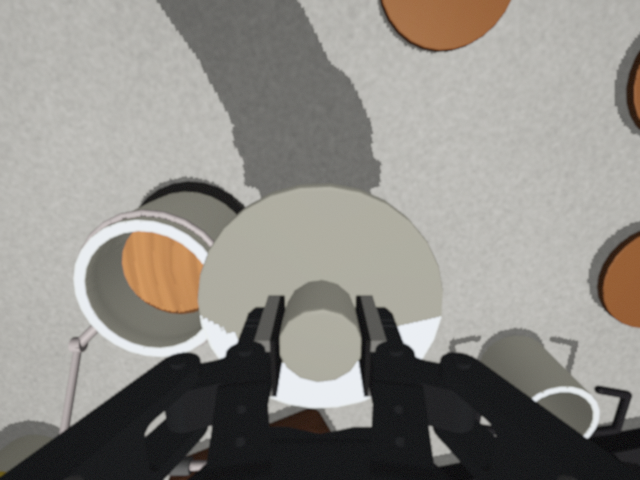

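The lid is held level, with its flange spanning x 198–442 and y 186–408. The canister's white rim spans from x 75 and about y 220–356 and is partly hidden on its right. I'll fit a circle in the rim plane.

Run:
```python
from h import *
import json
from scipy.optimize import least_squares as L
c=json.load(open("c3.json"));im=cv2.imread("pics/w3.png")
m=(im.min(2)>205).astype(np.uint8);m[:,:60]=0;m[:,200:]=0;m[:210]=0;m[365:]=0
k,l,s,cc=cv2.connectedComponentsWithStats(m);i=1+s[1:,4].argmax();print(s[i])
def fit(pts,z):
    P=np.array([onz("wrist",p,z,c)[:2] for p in pts]);f=lambda v:np.hypot(*(P-v[:2]).T)-v[2]
    r=L(f,[*P.mean(0),.05],loss="soft_l1",f_scale=.001);return r.x,np.abs(f(r.x)).mean()
out=[];inn=[]
C=np.array([150,288])
for a in np.radians(np.arange(70,290,4)):
    q=[C+t*np.array([np.cos(a),np.sin(a)]) for t in np.arange(20,100,.5)]
    h=[p for p in q if l[int(round(p[1])),int(round(p[0]))]==i]
    if h: inn.append(h[0]);out.append(h[-1])
print(fit(out,.11),fit(inn,.11))
T=bot.get_obs();z=.2156-.005
for z in(.2156-.005,): 
    print("lid",onz("wrist",(320,297),z,c), [onz("wrist",p,z,c) for p in((198,300),(442,300),(320,186),(320,408))])
```

```text
[  73  220  127  137 3147]
(array([ 0.51845584, -0.0089356 ,  0.05456229]), np.float64(0.00030381275880142765)) (array([ 0.51832061, -0.0086047 ,  0.04737056]), np.float64(0.00020234037044926265))
lid [0.50574198 0.12433246 0.2106    ] [array([0.49370945, 0.07201941, 0.2106    ]), array([0.52058242, 0.17588666, 0.2106    ]), array([0.45854969, 0.1365571 , 0.2106    ]), array([0.56350612, 0.10936931, 0.2106    ])]
```

```bash
python3 -m crank '[{"gripper":20,"travel":[-10,-31,0],"twist":[0,0,0]},{"gripper":20,"travel":[-10,-32,0],"twist":[0,0,0]},{"gripper":20,"travel":[-10,-32,0],"twist":[0,0,0]},{"gripper":20,"travel":[-10,-31,0],"twist":[0,0,0]},{"gripper":20,"travel":[0,0,0],"twist":[0,0,0]},{"gripper":20,"travel":[0,0,30],"twist":[0,0,0]},{"gripper":20,"travel":[0,0,30],"twist":[0,0,0]},{"gripper":20,"travel":[0,0,12],"twist":[0,0,0]},{"gripper":20,"travel":[0,0,0],"twist":[0,0,0]},{"gripper":20,"travel":[0,0,0],"twist":[0,0,0]}]' 50
python3 -c "
from h import *
go([.5184,-.0088,.125],[180,0,165.5])"
```

```text
time: 10.25
ee_pos: [0.5193, -0.0089, 0.1457]
tcp_rot: [-179.9, 0.1, 165.5]
wrist_force: [0.8, 0.2, -2.8]
opening: 0.0299
grasp_force: 51.0
travel mm [ 0.9 -0.1 20.7] twist [-0.001  0.002  0.   ]
```

```bash
python3 -m crank '[{"gripper":20,"travel":[1,0,6],"twist":[0,0,0]},{"gripper":20,"travel":[0,0,5],"twist":[0,0,0]},{"gripper":20,"travel":[0,0,4],"twist":[0,0,0]},{"gripper":20,"travel":[0,0,3],"twist":[0,0,0]},{"gripper":20,"travel":[0,0,0],"twist":[0,0,0]},{"gripper":20,"travel":[0,0,0],"twist":[0,0,0]}]' 50
python3 -c "
from h import *
go([.5184,-.0088,.125],[180,0,165.5])"
```

```text
time: 11.0
ee_pos: [0.5178, -0.009, 0.1265]
tcp_rot: [-179.9, 0.1, 165.5]
wrist_force: [0.8, -0.6, -3.9]
opening: 0.0301
grasp_force: 50.9
travel mm [-0.5  0.4  1.5] twist [-0.002  0.001 -0.   ]
```

```bash
python3 -m crank '[{"gripper":20,"travel":[-0.5,0,1],"twist":[0,0,0]},{"gripper":20,"travel":[0,0,1],"twist":[0,0,0]},{"gripper":20,"travel":[0,0,0],"twist":[0,0,0]},{"gripper":20,"travel":[0,0,0],"twist":[0,0,0]}]' 50
```

```text
time: 11.5
ee_pos: [0.5184, -0.0092, 0.1252]
tcp_rot: [-179.9, 0.1, 165.5]
wrist_force: [-2.7, -0.8, 6.1]
opening: 0.0298
grasp_force: 51.8
```

```bash
python3 -m crank '[{"gripper":55,"travel":[0,0,0],"twist":[0,0,0]},{"gripper":55,"travel":[0,0,0],"twist":[0,0,0]},{"gripper":55,"travel":[0,0,0],"twist":[0,0,0]},{"gripper":55,"travel":[0,0,-10],"twist":[0,0,0]},{"gripper":55,"travel":[0,0,-20],"twist":[0,0,0]},{"gripper":55,"travel":[0,0,-50],"twist":[0,0,0]},{"gripper":0,"travel":[0,0,-50],"twist":[0,0,0]},{"gripper":0,"travel":[0,0,-10],"twist":[0,0,0]},{"gripper":0,"travel":[0,0,0],"twist":[0,0,0]},{"gripper":0,"travel":[0,0,0],"twist":[0,0,0]}]' 40
python3 - <<'E'
from h import *
o=bot.get_obs();print(o["ee_pos"],o["tcp_rot"],o["wrist_force"],o["opening"])
c=bot.calibration("wrist");im=bot.camera("wrist")[:,:,::-1];cv2.imwrite("pics/w4.png",im)
import json;c["camera_from_world"]=np.array(c["camera_from_world"]).tolist();json.dump(c,open("c4.json","w"))
print(proj("wrist",np.array([.5184,-.0088,.12]),c))
E
```

```text
time: 12.75
ee_pos: [0.5178, -0.0089, 0.263]
tcp_rot: [-179.9, -0.1, 165.5]
wrist_force: [-0.1, 1.5, -0.5]
opening: 0.0004
grasp_force: 0.0
[ 0.5177758  -0.00891438  0.26297404] [-1.79878590e+02 -6.57213059e-02  1.65493691e+02] [-0.11307499  1.49401971 -0.49419356] 0.00044037459425633126
(np.float64(320.45413284861655), np.float64(227.15716207572117))
```

View pics/w4.png

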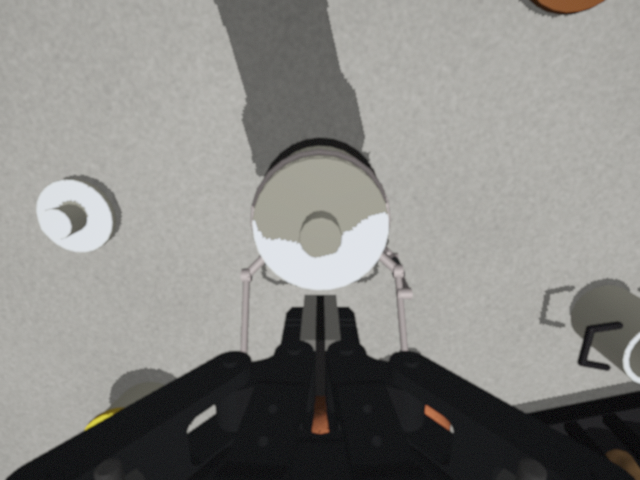

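The lid sits centred on the canister at about (320,222), and the open bail's arms at x≈247 and 402 are symmetric about the tool. So the tool's x axis lines up with the canister. Next I go behind the roller.

```bash
python3 -m crank '[{"gripper":0,"travel":[-50,0,0],"twist":[0,0,0]},{"gripper":0,"travel":[-50,0,0],"twist":[0,0,0]},{"gripper":0,"travel":[-50,0,0],"twist":[0,0,0]},{"gripper":0,"travel":[-2,0,0],"twist":[0,0,0]},{"gripper":0,"travel":[0,0,40],"twist":[0,0,0]},{"gripper":0,"travel":[0,0,40],"twist":[0,0,0]},{"gripper":0,"travel":[0,0,30],"twist":[0,0,0]},{"gripper":0,"travel":[0,0,13],"twist":[0,0,0]},{"gripper":0,"travel":[0,0,0],"twist":[0,0,0]},{"gripper":0,"travel":[0,0,0],"twist":[0,0,0]}]' 40
python3 - <<'E'
from h import *
o=bot.get_obs();print((o["ee_pos"]-np.array([.5184,-.0088,0])),o["tcp_rot"])
R=Ro.from_euler("xyz",o["tcp_rot"],degrees=True);print(R.inv().apply(o["ee_pos"]-np.array([.5184,-.0088,0])))
a=bot.camera("scene")[:,:,::-1][170:320,220:380];b=bot.camera("side")[:,:,::-1][120:270,290:450]
cv2.imwrite("pics/w5.png",np.hstack([cv2.resize(x,(400,375)) for x in(a,b)]))
E
```

```text
time: 14.05
ee_pos: [0.6658, -0.0472, 0.1433]
tcp_rot: [-179.9, 0.2, 165.5]
wrist_force: [-0.3, -0.9, 0.8]
opening: 0.0002
grasp_force: 0.0
[ 0.14739602 -0.03841788  0.14330082] [-1.79929646e+02  1.76213393e-01  1.65494745e+02]
[-0.1527602  -0.00045057 -0.14283123]
```

View pics/w5.png

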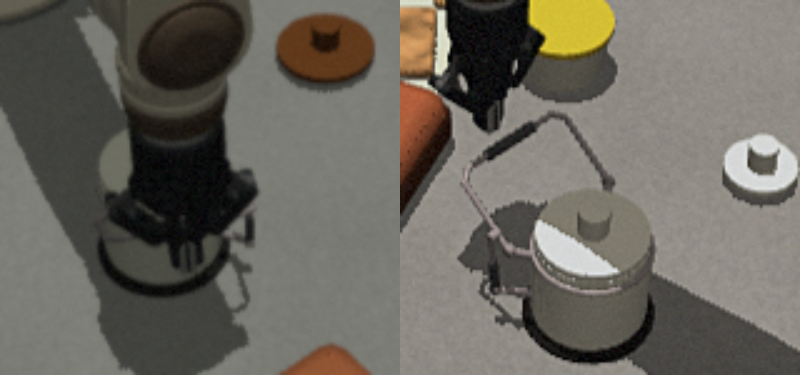

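The lid is flat on the canister, and the closed fingertips stand just behind the roller. I push it along its arc.

```bash
python3 -m crank '[{"gripper":0,"travel":[10,0,0],"twist":[0,0,0]},{"gripper":0,"travel":[9,0,0],"twist":[0,0,0]},{"gripper":0,"travel":[6,0,-6.5],"twist":[0,0,0]},{"gripper":0,"travel":[6,0,-6.5],"twist":[0,0,0]},{"gripper":0,"travel":[7,0,-5],"twist":[0,0,0]},{"gripper":0,"travel":[7,0,-5],"twist":[0,0,0]},{"gripper":0,"travel":[7.5,0,-4],"twist":[0,0,0]},{"gripper":0,"travel":[7.5,0,-4],"twist":[0,0,0]},{"gripper":0,"travel":[0,0,0],"twist":[0,0,0]}]' 40
python3 - <<'E'
from h import *
o=bot.get_obs()
R=Ro.from_euler("xyz",o["tcp_rot"],degrees=True);print(R.inv().apply(o["ee_pos"]-np.array([.5184,-.0088,0])),R.inv().apply(o["wrist_force"]))
b=bot.camera("side")[:,:,::-1][120:270,290:450]
cv2.imwrite("pics/w6.png",cv2.resize(b,(480,450)))
E
```

```text
time: 15.28
ee_pos: [0.6076, -0.0323, 0.1741]
tcp_rot: [-179.9, 0.3, 165.5]
wrist_force: [3.8, -2.7, 3.2]
opening: -0.0002
grasp_force: 2.2
[-0.09298179 -0.00062186 -0.17367771] [-4.41525073 -1.65597546 -3.16073748]
```

View pics/w6.png

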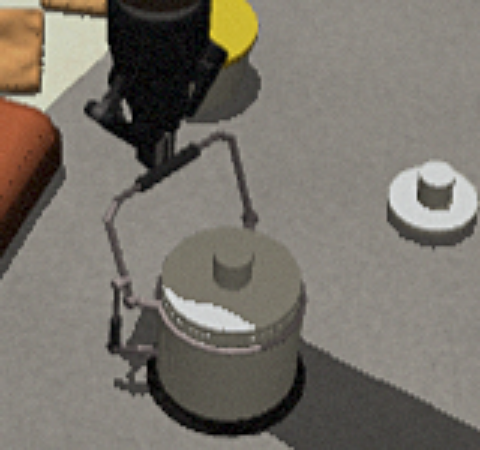

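The fingertips carry the roller and the bail is nearly upright, so I continue past centre.

```bash
python3 -m crank '[{"gripper":0,"travel":[8.5,0,-2.5],"twist":[0,0,0]},{"gripper":0,"travel":[8.5,0,-2],"twist":[0,0,0]},{"gripper":0,"travel":[8.5,0,-1],"twist":[0,0,0]},{"gripper":0,"travel":[8.5,0,0],"twist":[0,0,0]},{"gripper":0,"travel":[8.5,0,0],"twist":[0,0,0]},{"gripper":0,"travel":[7,0,0],"twist":[0,0,0]},{"gripper":0,"travel":[7,0,0],"twist":[0,0,0]},{"gripper":0,"travel":[0,0,0],"twist":[0,0,0]},{"gripper":0,"travel":[0,0,0],"twist":[0,0,0]},{"gripper":0,"travel":[0,0,0],"twist":[0,0,0]},{"gripper":0,"travel":[0,0,0],"twist":[0,0,0]}]' 40
python3 - <<'E'
from h import *
o=bot.get_obs()
R=Ro.from_euler("xyz",o["tcp_rot"],degrees=True);print(R.inv().apply(o["ee_pos"]-np.array([.5184,-.0088,0])),R.inv().apply(o["wrist_force"]))
b=bot.camera("side")[:,:,::-1][120:270,290:450]
cv2.imwrite("pics/w7.png",cv2.resize(b,(480,450)))
E
```

```text
time: 16.7
ee_pos: [0.5527, -0.018, 0.1778]
tcp_rot: [-179.9, 0.0, 165.5]
wrist_force: [-0.8, -0.2, 0.3]
opening: 0.0002
grasp_force: 0.0
[-0.03559792 -0.00059368 -0.17782121] [ 0.70910886 -0.35955357 -0.2576624 ]
```

View pics/w7.png

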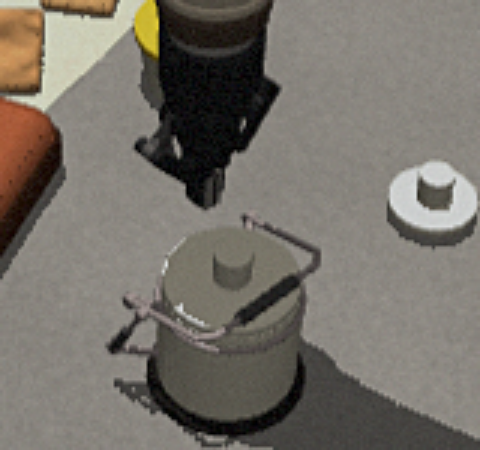

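The bail has snapped over. The roller lies on the lid in front of its knob, at side pixel (379,220). I back off and check the angle numerically.

```bash
python3 -m crank '[{"gripper":0,"travel":[0,0,-30],"twist":[0,0,0]},{"gripper":0,"travel":[0,0,-50],"twist":[0,0,0]},{"gripper":0,"travel":[0,0,-30],"twist":[0,0,0]},{"gripper":0,"travel":[0,0,0],"twist":[0,0,0]},{"gripper":0,"travel":[0,0,0],"twist":[0,0,0]}]'
python3 - <<'E'
from h import *
a=np.radians(-14.5);u=np.array([np.cos(a),np.sin(a),0]);C=np.array([.5184,-.0088,0])
for v in(2.0,2.1,2.2,2.29,2.4,2.6):
    t=.61+v;P=C+u*(.045+.086*np.cos(t))+[0,0,.105+.086*np.sin(t)]; print(v,np.round(proj("side",P),1),np.round(proj("scene",P),1))
for n,x0,x1,y0,y1 in(("side",355,405,200,240),("scene",255,310,215,255)):
    im=bot.camera(n); g=im.max(2)[y0:y1,x0:x1]; m=(g<70).astype(np.uint8)
    k,l,s,cc=cv2.connectedComponentsWithStats(m,connectivity=8)
    print(n,[(s[i].tolist(),np.round(cc[i]+[x0,y0],1)) for i in range(1,k) if s[i,4]>15])
print(bot.get_obs()["ee_pos"],bot.get_obs()["wrist_force"],bot.get_obs()["time"])
E
```

```text
time: 17.38
ee_pos: [0.5525, -0.0178, 0.287]
tcp_rot: [-179.9, -0.0, 165.5]
wrist_force: [-0.1, 0.6, -1.6]
opening: -0.0
grasp_force: 0.0
2.0 [376.4 211.3] [280.3 216.6]
2.1 [377.4 214.5] [280.2 217.8]
2.2 [378.2 217.6] [280.2 219.3]
2.29 [378.6 220.3] [280.2 220.9]
2.4 [378.9 223.3] [280.4 223.2]
2.6 [378.6 228.3] [280.8 228.1]
side [([13, 12, 22, 17, 121], array([378.7, 219.7])), ([34, 33, 13, 7, 34], array([393.3, 236.9]))]
scene [([0, 0, 39, 39, 381], array([265. , 225.6]))]
[ 0.55220671 -0.0177625   0.28657394] [ 0.12562383 -0.11730321 -0.76209435] 17.475
```

```bash
python3 -c "
from workcell import bot
print(bot.job_done())"
```

```text
the job is handed in; nothing more can be done
None
```

The canister is closed and handed in at about 17.5 s: the larger lid is seated on its mouth, and the bail has snapped over onto it (about 2.27 rad measured, against 2.29 for clamped), with the arm clear and nothing else touched.

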